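Lid on the node case, hold-down leg set to its mark and cam lever squeezed shut

TASK

Put the large handled lid squarely and fully down on the open case and let go of it. Then push the spring-returned leg out over the lid until the line on its side handle meets the length mark's pointer and, holding it there, squeeze its cam lever fully shut against the leg. Finish while still pinching lever and leg together at the mark; leave the other things on the bench where they are.

Things in the scene. Friction and masses are not known exactly. Their poses are not given: they have to be found in the camera images.
- fixture: Grey painted base plate fixed to the bench, x -85..85, y -180..200, 12 mm thick; origin on the bench, z up. At its +y end stands the fixed open grey case (centre x 0, y 125 mm); at its -y end a sleeve block (y -170..-100, x -22..22, top 93 mm above the bench) guides the steel leg, which slides along +y over the case. Leg, mark and case_mouth axes match the fixture's.
- case_mouth (a point): Centre of the case's open top, at rim height, 57 mm above the bench. Case 110 (x) x 130 (y) mm outside, wall 4 mm (opening 102 x 122 mm), 45 mm high; circuit board and chips inside, 26 mm or more below the rim.
- lid: Loose grey lid lying right way up on the bench, about 0.15 kg: plate 110 (x) x 130 (y) x 6 mm over a locating step 96 x 116 x 8 mm (3 mm play each side in the case). Origin: centre of the step's underside, z up; plate at z 8..14 mm. Seated, the origin is 8 mm below case_mouth, x and y parallel to the fixture's (a half turn is the same). The smaller lid, 75 x 90 mm, is not for this case.
- lid_handle (a point): Top centre of the lid's upright bar handle, 40 mm above the lid's origin: solid bar 50 mm long (lid x), 12 mm thick (lid y), 26 mm high, standing on the plate.
- leg: Sliding steel bar along fixture y, 20 mm wide (x), 14 mm thick; bar side faces at x -10 and +10. Origin on the bar's axis, 74 mm above the bench, level in y with side handle and lever pivot. Starts fully back (fixture y -26 mm), travel 75 mm to +y. A spring always pulls it back, 4 N when back, 6.5 N when out: let go, it slides back, lever shut or not. Under it only the base plate.
- leg_tip (a point): Centre of the bar's +y end, 71 mm from the leg's origin. The bar passes 4 mm above the seated lid's plate and stops short of its handle.
- side_handle (a point): Middle of the leg's side handle: an upright flat blade out to -x (leg x -10..-62 mm), 8 mm thick (leg y -4..+4), 12 mm up and down from the bar's axis. A fingertip beside the bar, on the blade's -y side, pushes the leg to +y.
- leg_line (a point): Outer end of the black line scribed along the middle of the side handle's top edge (x -62, y 0, z +12 mm from the leg's origin). This line is set to the length mark.
- mark: Length mark: brass post 10 mm square, fixed at fixture x -76 mm, with a thin pointer (2.5 mm in y) on top that points to +x at the leg; 74 mm high. Origin under the post on the plate, 12 mm above the bench. The leg is at its mark when leg_line has the same fixture y as this origin, 35 to 60 mm out from fully back.
- lever (a joint): Angle of the cam lever, rad: 0 = fully shut, flat beside the bar; grows as it swings out to +x. Starts 0.4 to 0.6, stays where left (0.15 N m friction: 6 N at 26 mm from the pivot).
- lever_arm: Black cam lever on the leg's +x side, 8 mm thick, 26 mm high (61..87 mm above the bench), reaching 68 mm from its upright pivot along its own -y. Origin on the pivot, at x +18, y 0 mm from the leg's origin. Shut, its outer face is at leg x +22, so bar and lever are 32 mm across, centred at leg x +6. Fingers along x, one beside the bar, one outside the lever, shut it by closing.
Not all that is in view belongs to the job. Leave any orange or red look-alike of the lid alone.

How it is judged:
By the outcome, as a careful person would: the job done as asked, in the order asked, and still so for the second after the job is handed in, while the arm keeps its last pose, push and grip.
It also fails if it takes over 51 s, if anything falls off the work surface, if the arm or the gripper's body presses on something with over 40 N, if the wrist force passes 120 N, or if a joint passes its speed limit or range.

ROBOT

A 6-joint arm with a two-finger parallel gripper is mounted at the origin on the work surface. World frame = base frame: x ahead of the robot, y to its left, z up, the work surface at z = 0. Lengths are in m, angles in rad, forces in N, time in s.
With the tool pointing down it reaches from about 0.375 to 0.975 m from the base axis. Payload 3.8 kg.
Tool frame: the origin (TCP) lies midway between the tips of the shut fingers; the grasp point (between the pads) lies 19 mm behind it; z points along the fingers, y is the direction in which the jaws open and shut (so a half turn about z gives the same grasp; the last joint's range is limited). The gripper opens to 85 mm and grips with 20 to 120 N. Pads are 22 mm wide; open, the fingers measure 114 mm over their backs; the gripper's body (76 mm by 85 mm) begins 54 mm behind the grasp point. The pads swing forward as they close: fully open they stand 13 mm farther back than shut.
Start: joints at [-1.233, 0.264, 1.604, -0, 1.274, -0.037], TCP at [0.247, -0.628, 0.211] pointing down, gripper open.
Joint ranges: [-2.63, 2.63], [-0.94, 2.18], [0.31, 2.57], [-1.31, 4.45], [0, 2.66], [-2.55, 2.55]. Speed limits (rad/s): [2.57, 2.57, 3.14, 3.14, 3.14, 3.14].

INTERFACE

Orientations are given as a unit quaternion [x, y, z, w].
In Python, from plant import arm gives the robot as it stands.
- The arm moves only by the tool servo_tool, never from a script. Its argument "targets" is one flat list of numbers, 7 for each row, row after row: the shift along the tool's x, y, z scaled (see below), then the turn, a rotation vector about the tool's x, y, z scaled (see below), then the closure, from 0 (fully open) to 1 (shut). A call has 1 to 5 rows; each row is the pose to reach, as a shift and turn from the pose measured when the call began, along the tool's axes at that moment; what a row does not reach only later rows make up. The controller multiplies each number of a shift by 100 mm and each number of a turn by 90 degrees. A row lasts 1/10 s, in which the tool goes at most 50 mm and 8.59 degrees, less where a joint would pass 70% of its speed; a pose out of reach is approached as far as the arm can. A call with a number of a shift or a turn outside -1 to 1 is refused whole. A call with a gripper value outside its range is refused whole. The fingers move at their own pace and stop on an object; the grip force is fixed at half the most. Time passes only in rows, so rows that repeat a pose let the fingers close. It gives the time, the measured TCP pose, the force and the opening at its end, in the units of the state.
- arm.observe(): the state, without advancing time (a new reading comes with each control period).
- arm.camera(name): name is "side" or "top" or "wrist"; returns the picture (384x512x3 uint8, blue, green, red); there is no depth.
- arm.camera_params(name): a dict with "vfov" (degrees; the focal length in pixels is half the picture's height over the tangent of half this angle, whatever the lens; pixels are square), "cx", "cy" (the principal point, pixels), "cam_to_world" (4x4, takes a point from camera to world coordinates). Camera axes: x right, y down, z forward; pixel columns grow to the right and rows downward; lengths in m; the calibration is good to about 2 mm. A picture is of the moment at which its call begins: read the wrist's pose just before it. camera_params takes no time and is no camera call; for the wrist camera it gives the pose at the moment of the call.
- arm.hand_in(): hands the job in, once; it reports no verdict.
The state is a dict: "time_s": time; "joint_pos": joint angles; "qvel": joint speeds; "joint_efforts": joint torques, N m; "ee_pos": TCP position; "ee_rot": TCP orientation; "ft_force": force on the tool from outside, world axes, zero at the start; "torque": the same for the moment, N m; "width": finger opening in m.
Only numpy, scipy, OpenCV 4.12 (cv2) and the standard library are available. Lean on these libraries where they do the work, as an engineer would, in place of code of your own. Each camera call takes 0.05 s, during which the arm holds its last target.

## Working session

There is one attempt and no reset: what is moved stays moved. The work goes in short steps, Python scripts to look and compute and a tool call to move; the robot and the scene stay as the last step left them, time stands still between calls to the robot, and variables do not carry over. Pictures are saved under pics/ and viewed, and the job is handed in when it is done.

Besides the shell and the picture viewer there is one more tool, called after "Emit:" as name(argument=value, ...) on one line, values as JSON. servo_tool: Moves the arm, as the interface text tells. Its arguments: {"type":"object","properties":{"targets":{"type":"array","items":{"type":"number","minimum":-1,"maximum":1}}},"required":["targets"]}

```bash
ls; mkdir -p pics; python3 - <<'E'
from plant import arm
import cv2
print(arm.observe())
for n in ["side","top","wrist"]:
    p=arm.camera_params(n); print(n,p)
    cv2.imwrite(f"pics/{n}0.png",arm.camera(n))
E
```

```text
pics
{'time_s': 0.0, 'joint_pos': array([-1.23292413e+00,  2.64772148e-01,  1.60538927e+00,  3.93181216e-05,
        1.27366381e+00, -3.69051565e-02]), 'qvel': array([-0.00309696,  0.00026789,  0.00087681,  0.00225309,  0.00172891,
       -0.00120052]), 'joint_efforts': array([ 2.42166017e-03, -5.15105331e+01, -3.67312038e+01,  2.31847671e-04,
        1.27732390e-02, -1.25434084e-05]), 'ee_pos': array([ 0.24684587, -0.62741542,  0.20924101]), 'ee_rot': array([ 9.82494522e-01,  1.86288133e-01, -1.48770641e-04, -1.10648813e-03]), 'ft_force': array([0.35764283, 0.82717911, 0.06035823]), 'torque': array([ 0.01420552, -0.01527002,  0.00902852]), 'width': 0.08552167847708614}
side {'vfov': 51.46449821656138, 'cx': 261.17917802115375, 'cy': 187.42391416972822, 'cam_to_world': array([[-0.99299152, -0.06978533,  0.09538268,  0.38076563],
       [-0.11743938,  0.49207924, -0.86259261,  0.7309667 ],
       [ 0.01326048, -0.86774883, -0.49682606,  0.56112984],
       [ 0.        ,  0.        ,  0.        ,  1.        ]])}
top {'vfov': 47.54855377219735, 'cx': 259.33690771645405, 'cy': 191.20572333489162, 'cam_to_world': array([[ 0.01938568, -0.98188647,  0.18847586,  0.2665915 ],
       [-0.99954496, -0.01467574,  0.02635325, -0.1361056 ],
       [-0.02310988, -0.18890097, -0.98172418,  1.06100913],
       [ 0.        ,  0.        ,  0.        ,  1.        ]])}
wrist {'vfov': 64.80122807528934, 'cx': 259.1256763433909, 'cy': 192.90759999599427, 'cam_to_world': array([[ 0.36501122, -0.89809171, -0.24535299,  0.30900061],
       [-0.93100112, -0.3526528 , -0.09419614, -0.60263267],
       [-0.00192764,  0.26280655, -0.96484662,  0.37341535],
       [ 0.        ,  0.        ,  0.        ,  1.        ]])}
```

View pics/side0.png

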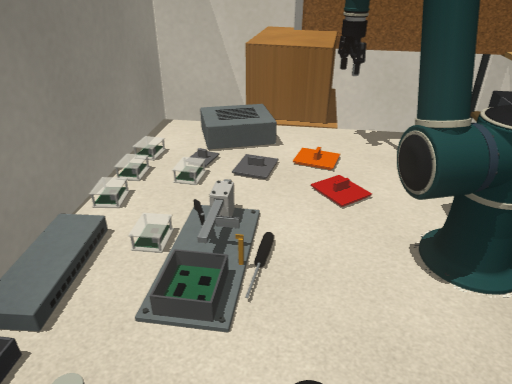

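View pics/top0.png

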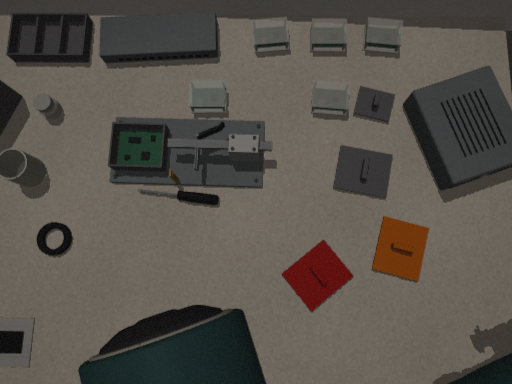

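View pics/wrist0.png

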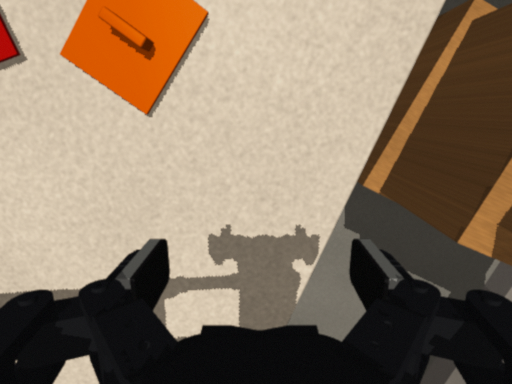

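The top view shows the fixture at about (112–265, 118–187) with the case at (138,147). The large grey lid is at (363,171) and the small one at (374,104). The side view shows the lever swung out. I'll zoom in and measure next.

```bash
cat > h.py <<'E'
import numpy as np, cv2, pickle
from plant import arm
def K(p): 
    f=192/np.tan(np.radians(p['vfov'])/2); return f,p['cx'],p['cy']
def ray(p,u,v):
    f,cx,cy=K(p); M=p['cam_to_world']; d=M[:3,:3]@np.array([(u-cx)/f,(v-cy)/f,1]); return M[:3,3],d
def onz(p,u,v,z):
    o,d=ray(p,u,v); return o+d*(z-o[2])/d[2]
def proj(p,X):
    f,cx,cy=K(p); M=p['cam_to_world']; c=M[:3,:3].T@(np.asarray(X)-M[:3,3]); return np.array([cx+f*c[0]/c[2],cy+f*c[1]/c[2]])
def tri(obs):
    A=np.zeros((3,3));b=np.zeros(3)
    for p,u,v in obs:
        o,d=ray(p,u,v); d=d/np.linalg.norm(d); P=np.eye(3)-np.outer(d,d); A+=P;b+=P@o
    X=np.linalg.solve(A,b); return X,[proj(p,X)-[u,v] for p,u,v in obs]
E
python3 - <<'E'
from h import *
t=cv2.imread("pics/top0.png")
a=t[105:200,100:285]; cv2.imwrite("pics/topfix.png",cv2.resize(a,None,fx=4,fy=4,interpolation=cv2.INTER_CUBIC))
a=t[80:205,320:420]; cv2.imwrite("pics/toplid.png",cv2.resize(a,None,fx=4,fy=4,interpolation=cv2.INTER_CUBIC))
a=cv2.imread("pics/side0.png")[135:335,130:290]; cv2.imwrite("pics/sidefix.png",cv2.resize(a,None,fx=3,fy=3,interpolation=cv2.INTER_CUBIC))
E
```

```text
(no output)
```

View pics/topfix.png

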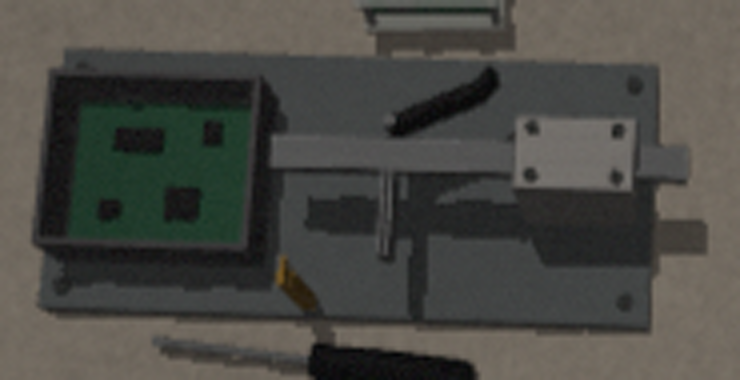

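View pics/toplid.png

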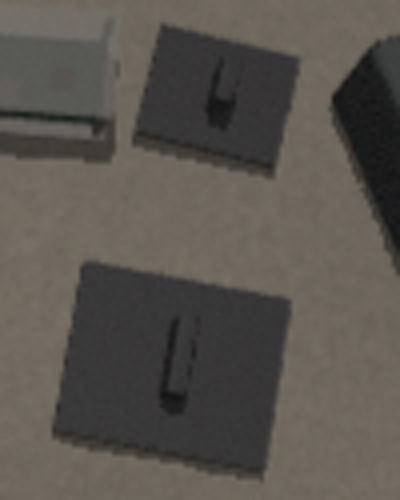

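View pics/sidefix.png

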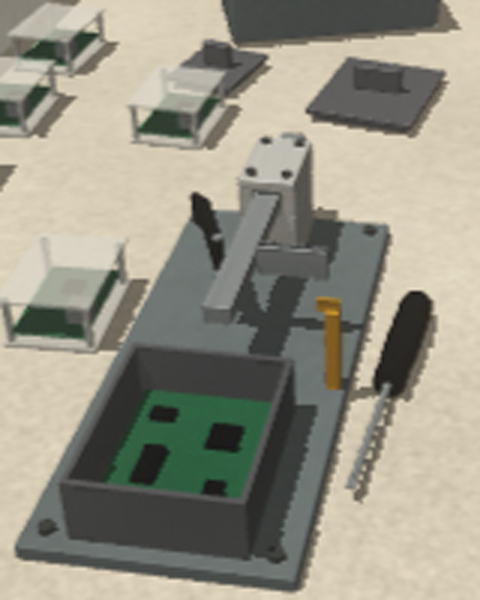

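Crop corners (4x, offset 100,105) are the base plate at (66,50), (658,66), (648,330), (40,310) and the rim at (50,70), (262,77), (247,248), (33,244). The lid plate corners (offset 320,80) are at (85,262), (291,299), (266,470), (53,435).

```bash
python3 - <<'E'
from h import *
p=arm.camera_params("top")
def c(l,ox,oy,z): return np.array([onz(p,ox+u/4-.375,oy+v/4-.375,z) for u,v in l])
def rep(n,P):
    print(n,"ctr",P.mean(0).round(4),"edges",[np.linalg.norm(P[i]-P[(i+1)%4]).round(4) for i in range(4)],
     "ang",[np.degrees(np.arctan2(*(P[(i+1)%4]-P[i])[1::-1])).round(1) for i in range(4)])
rep("base",c([(66,50),(658,66),(648,330),(40,310)],100,105,.012))
rep("rim",c([(50,70),(262,77),(247,248),(33,244)],100,105,.057))
rep("lid",c([(85,262),(291,299),(266,470),(53,435)],320,80,.014))
# handle top of lid approx
print("handle",c([(188,316),(182,404)],320,80,.040))
t=cv2.imread("pics/top0.png")
print("mark", c([(280,258),(290,275)],100,105,.086)," blade",c([(389,168),(384,256)],100,105,.086), "leg tip",c([(273,134),(273,168)],100,105,.081))
print("lever tip",c([(490,74)],100,105,.087), "pivot",c([(394,128)],100,105,.087))
E
```

```text
base ctr [0.5669 0.074  0.012 ] edges [np.float64(0.3784), np.float64(0.1704), np.float64(0.3775), np.float64(0.1699)] ang [np.float64(-91.0), np.float64(178.9), np.float64(88.9), np.float64(-0.8)]
rim ctr [0.57   0.1892 0.057 ] edges [np.float64(0.1304), np.float64(0.1071), np.float64(0.1289), np.float64(0.1094)] ang [np.float64(-91.3), np.float64(178.6), np.float64(89.7), np.float64(-0.6)]
lid ctr [ 0.5218 -0.3616  0.014 ] edges [np.float64(0.1282), np.float64(0.1092), np.float64(0.1298), np.float64(0.112)] ang [np.float64(-100.0), np.float64(169.9), np.float64(81.3), np.float64(-10.9)]
handle [[ 0.5463097  -0.36541729  0.04      ]
 [ 0.49205798 -0.36040671  0.04      ]]
mark [[0.50266351 0.09856051 0.086     ]
 [0.49266443 0.09217196 0.086     ]]  blade [[0.55746951 0.03783319 0.086     ]
 [0.50467834 0.03827279 0.086     ]] leg tip [[0.57890998 0.10830486 0.081     ]
 [0.55811057 0.10707163 0.081     ]]
lever tip [[ 0.61529218 -0.01927083  0.087     ]] pivot [[0.58150735 0.03585069 0.087     ]]
```

```bash
cat >> h.py <<'E'
from scipy.spatial.transform import Rotation as R
def Rt(a):
    a=np.radians(a); x=np.array([np.cos(a),np.sin(a),0]); z=np.array([0,0,-1.]); return np.stack([x,np.cross(z,x),z],1)
def plan(x,y,z,a):
    s=arm.observe(); R0=R.from_quat(s['ee_rot']).as_matrix(); 
    d=R0.T@(np.array([x,y,z])-s['ee_pos'])/.1; w=R.from_matrix(R0.T@Rt(a)).as_rotvec()/(np.pi/2)
    print("t",round(s['time_s'],2),"pos",s['ee_pos'].round(4),"xang",round(np.degrees(np.arctan2(R0[1,0],R0[0,0])),2),"w",round(s['width'],4),"F",s['ft_force'].round(1),"q6",s['joint_pos'][5].round(2))
    print("shift",d.round(3),"turn",w.round(4))
E
cat > pl.py <<'E'
import sys
from h import *
plan(*map(float,sys.argv[1:5]))
E
python3 pl.py .5195 -.362 .16 -10
```

```text
t 0.15 pos [ 0.2469 -0.6276  0.2095] xang 21.47 w 0.0853 F [-0.4  0.8 -0.4] q6 -0.04
shift [ 3.509 -1.472  0.498] turn [-1.100e-03  3.000e-04  3.497e-01]
```

Emit:
servo_tool(targets=[0.5, -0.2, 0.07, 0, 0, 0, 0, 1, -0.42, 0.14, 0, 0, 0, 0, 1, -0.42, 0.14, 0, 0, 0, 0])

```text
time_s: 0.45
ee_pos: [0.327, -0.5477, 0.194]
ee_rot: [0.982, 0.188, 0.0, -0.003]
ft_force: [-1.3, -0.6, -0.0]
width: 0.0853
```

Emit:
servo_tool(targets=[0.5, -0.2, 0.07, 0, 0, 0, 0, 1, -0.42, 0.14, 0, 0, 0, 0, 1, -0.42, 0.14, 0, 0, 0, 0])

```text
time_s: 0.75
ee_pos: [0.4066, -0.4682, 0.1792]
ee_rot: [0.982, 0.189, 0.0, -0.004]
ft_force: [-1.0, -0.5, -0.3]
width: 0.0856
```

Emit:
servo_tool(targets=[0.5, -0.2, 0.07, 0, 0, 0.08, 0, 1, -0.42, 0.14, 0, 0, 0.17, 0, 1, -0.42, 0.14, 0, 0, 0.26, 0, 1, -0.42, 0.14, 0, 0, 0.35, 0])

```text
time_s: 1.15
ee_pos: [0.485, -0.3901, 0.1651]
ee_rot: [0.996, -0.086, -0.001, -0.005]
ft_force: [0.7, 0.8, 0.4]
width: 0.0856
```

```bash
python3 pl.py .5195 -.362 .16 -10
```

```text
t 1.15 pos [ 0.485  -0.3901  0.1651] xang -9.81 w 0.0856 F [0.7 0.8 0.4] q6 1.02
shift [ 0.292 -0.336  0.053] turn [-0.0056  0.002   0.0021]
```

Emit:
servo_tool(targets=[0.29, -0.34, 0.05, -0.006, 0.002, 0, 0, 0.29, -0.34, 0.05, -0.006, 0.002, 0, 0, 0.29, -0.34, 0.05, -0.006, 0.002, 0, 0])

```text
time_s: 1.45
ee_pos: [0.5194, -0.3614, 0.16]
ee_rot: [0.996, -0.084, -0.001, 0.0]
ft_force: [1.6, -0.6, 0.6]
width: 0.0855
```

```bash
cat > snap.py <<'E'
import sys
from h import *
n,f=sys.argv[1:3]; p=arm.camera_params(n); im=arm.camera(n); cv2.imwrite(f"pics/{f}.png",im); pickle.dump(p,open(f"pics/{f}.pkl","wb"))
E
python3 pl.py .5195 -.362 .16 -10; python3 snap.py wrist w1
```

```text
t 1.45 pos [ 0.5194 -0.3614  0.16  ] xang -9.69 w 0.0855 F [ 1.6 -0.6  0.6] q6 1.09
shift [ 0.002  0.006 -0.   ] turn [0.0006 0.0006 0.0034]
```

View pics/w1.png

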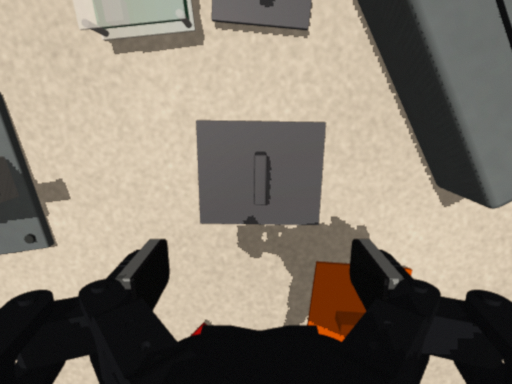

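The wrist view shows the lid with corners at about (197,120), (325,122), (319,223), (201,223) and its handle at (260,153)–(260,205).

```bash
python3 - <<'E'
from h import *
p=pickle.load(open("pics/w1.pkl","rb")); im=cv2.imread("pics/w1.png")
m=(im.max(2)<100).astype(np.uint8); m[:, :]=m; roi=np.zeros_like(m); roi[105:232,185:340]=1; m*=roi
m=cv2.morphologyEx(m,cv2.MORPH_CLOSE,np.ones((5,5)))
c=max(cv2.findContours(m,0,2)[0],key=cv2.contourArea)[:,0]
# fit edges with lines in world coords at z=.014
def edge(sel):
    P=np.array([onz(p,u,v,.014)[:2] for u,v in c[sel]]); vx,vy,x,y=cv2.fitLine(P.astype(np.float32),cv2.DIST_HUBER,0,1e-4,1e-4).ravel(); return np.degrees(np.arctan2(vy,vx)),(x,y),(vx,vy)
u,v=c.T
L=edge((u<206)&(v>128)&(v<214)); Rr=edge((u>314)&(v>128)&(v<214)); T=edge((v<128)&(u>208)&(u<312)); B=edge((v>216)&((u>270)&(u<312)|(u>206)&(u<235)))
for e in (L,Rr,T,B): print(e)
def X(a,b): 
    A=np.array([a[2],[-b[2][0],-b[2][1]]]).T; t=np.linalg.solve(A,np.array(b[1])-np.array(a[1])); return np.array(a[1])+t[0]*np.array(a[2])
C=[X(L,T),X(T,Rr),X(Rr,B),X(B,L)]; print(np.mean(C,0),[np.linalg.norm(C[i]-C[i-1]) for i in range(4)])
h=np.array([onz(p,u,v,.040) for u,v in [(254,152.5),(266.5,152.5),(266.5,204.5),(254,204.5)]]); print("handle",h.mean(0),np.ptp(h,0), np.degrees(np.arctan2(*(h[0]-h[3])[1::-1])))
E
```

```text
(np.float32(-10.951762), (np.float32(0.5246847), np.float32(-0.29803872)), (np.float32(0.9817875), np.float32(-0.18998249)))
(np.float32(-10.853117), (np.float32(0.5220874), np.float32(-0.4262867)), (np.float32(0.9821131), np.float32(-0.18829189)))
(np.float32(79.53095), (np.float32(0.5723208), np.float32(-0.3785421)), (np.float32(0.18170428), np.float32(0.9833532)))
(np.float32(78.73413), (np.float32(0.4651057), np.float32(-0.3667469)), (np.float32(0.19536196), np.float32(0.9807312)))
[ 0.5208484 -0.3616834] [np.float32(0.1064818), np.float32(0.12634006), np.float32(0.10823998), np.float32(0.12652387)]
handle [ 0.52209301 -0.36219524  0.04      ] [5.24492448e-02 2.04563102e-02 5.55111512e-17] -10.01371144847359
```

```bash
python3 pl.py .5212 -.3618 .018 -10.7
```

```text
t 1.5 pos [ 0.519  -0.362   0.1602] xang -9.76 w 0.0854 F [-0.6 -0.8  0.4] q6 1.09
shift [ 0.023 -0.007  1.422] turn [0.0007 0.0005 0.0104]
```

Emit:
servo_tool(targets=[0.02, -0.005, 0.4, 0, 0, 0.01, 0, 0.02, -0.005, 0.8, 0, 0, 0.01, 0, 0.02, -0.005, 1, 0, 0, 0.01, 0, 0.02, -0.005, 1, 0, 0, 0.01, 0])

```text
time_s: 1.9
ee_pos: [0.517, -0.361, 0.0559]
ee_rot: [0.996, -0.094, -0.004, -0.001]
ft_force: [-1.1, 0.4, -0.9]
width: 0.0852
```

```bash
python3 pl.py .5212 -.3618 .018 -10.7
```

```text
t 1.9 pos [ 0.517  -0.361   0.0559] xang -10.74 w 0.0852 F [-1.1  0.4 -0.9] q6 1.11
shift [0.046 0.001 0.378] turn [-0.0013  0.0053 -0.0004]
```

Emit:
servo_tool(targets=[0.045, 0, 0.25, 0, 0.005, 0, 0, 0.045, 0, 0.38, 0, 0.005, 0, 0, 0.045, 0, 0.38, 0, 0.005, 0, 0])

```text
time_s: 2.2
ee_pos: [0.5194, -0.3614, 0.0165]
ee_rot: [0.996, -0.094, -0.002, -0.002]
ft_force: [-0.3, 0.6, 0.4]
width: 0.0849
```

```bash
python3 pl.py .5212 -.3618 .018 -10.7
```

```text
t 2.2 pos [ 0.5194 -0.3614  0.0165] xang -10.78 w 0.0849 F [-0.3  0.6  0.4] q6 1.11
shift [ 0.019  0.    -0.015] turn [-0.0022  0.0024 -0.0009]
```

Close, with a small z correction.

Emit:
servo_tool(targets=[0.02, 0, -0.02, -0.002, 0.002, 0, 0.4, 0.02, 0, -0.02, -0.002, 0.002, 0, 1, 0.02, 0, -0.02, -0.002, 0.002, 0, 1, 0.02, 0, -0.02, -0.002, 0.002, 0, 1, 0.02, 0, -0.02, -0.002, 0.002, 0, 1])

```text
time_s: 2.7
ee_pos: [0.5217, -0.362, 0.0192]
ee_rot: [0.996, -0.094, 0.0, 0.0]
ft_force: [-0.8, -3.9, 0.9]
width: 0.0126
```

Emit:
servo_tool(targets=[0, 0, 0, 0, 0, 0, 1, 0, 0, 0, 0, 0, 0, 1, 0, 0, 0, 0, 0, 0, 1])

```text
time_s: 3.0
ee_pos: [0.5219, -0.3621, 0.0194]
ee_rot: [0.996, -0.094, 0.0, 0.0]
ft_force: [-0.7, 0.4, 3.1]
width: 0.0002
```

```bash
python3 pl.py .5212 -.3618 .12 -10.7
```

```text
t 3.0 pos [ 0.5219 -0.3621  0.0194] xang -10.77 w 0.0002 F [-0.7  0.4  3.1] q6 1.11
shift [-7.000e-03 -1.000e-03 -1.006e+00] turn [ 0.0003 -0.0004 -0.0007]
```

```bash
python3 snap.py wrist w2; python3 snap.py side s2; python3 - <<'E'
from h import *
a=cv2.imread("pics/s2.png")[100:220,190:380]; cv2.imwrite("pics/s2c.png",cv2.resize(a,None,fx=4,fy=4))
E
```

```text
(no output)
```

View pics/w2.png

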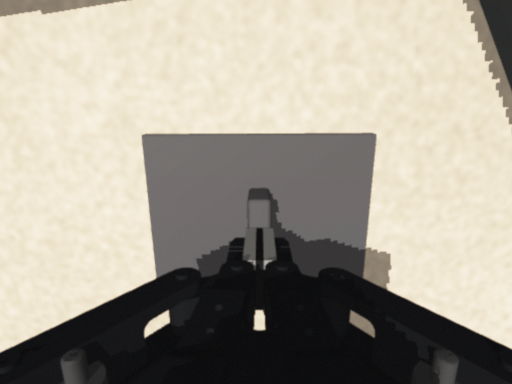

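View pics/s2c.png

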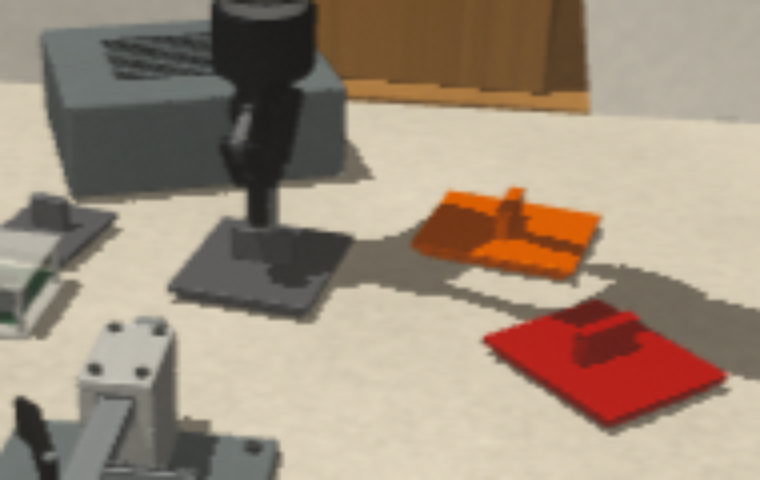

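```bash
python3 - <<'E'
from h import *
s=arm.observe(); print(s['width'],s['ft_force'],s['ee_pos'])
p=arm.camera_params("side"); e=s['ee_pos']
for dz in (0,.019,.03): print(dz,(proj(p,e+[0,0,dz])-[190,100])*4)
for x in (-.025,.025): print((proj(p,np.array([.5212,-.3618,.04])+[x*.983,-x*.186,0])-[190,100])*4)
p=pickle.load(open("pics/w2.pkl","rb"))
for dz in (0,.019,.03): print(dz,proj(p,e+[0,0,dz]))
for q in [(145,134),(375,133)]: print(onz(p,*q,.014))
for x in (-.025,.025): print(proj(p,np.array([.5212,-.3618,.04])+[x*.983,-x*.186,0]))
im=cv2.imread("pics/w2.png")[170:290,190:330]; cv2.imwrite("pics/w2c.png",cv2.resize(im,None,fx=5,fy=5))
E
```

```text
0.00020458766745851825 [0.42973769 0.38171276 1.94090487] [ 0.52188379 -0.36206468  0.01940548]
0 [260.07826854 248.75651938]
0.019 [260.21716522 226.36755622]
0.03 [260.29856919 213.2459297 ]
[292.40349415 229.29670844]
[230.06818989 220.10331481]
0 [260.81047384 229.05680229]
0.019 [261.05625505 242.83803819]
0.03 [261.22661893 252.39053679]
[ 0.58687095 -0.3094762   0.014     ]
[ 0.56357609 -0.43407384  0.014     ]
[260.84697211 288.22676016]
[260.79524965 198.88064258]
```

View pics/w2c.png

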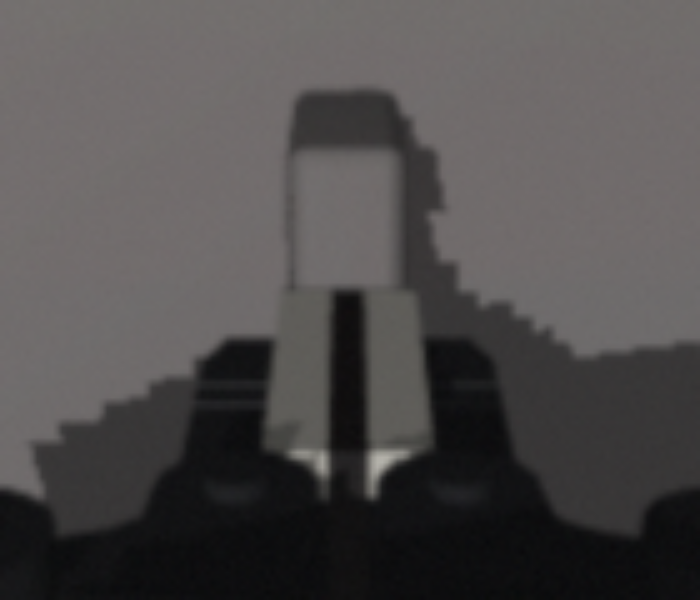

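The side crop shows the shut tips at about (262,226), right at handle-top height. So the pads closed on top of the handle, and the lid hasn't moved. The reported TCP (z 0.019) predicts row 249, so I need to check where the tips really are. I'll lift and measure them.

Emit:
servo_tool(targets=[0, 0, -0.4, 0, 0, 0, 1, 0, 0, -0.8, 0, 0, 0, 1, 0, 0, -1, 0, 0, 0, 1, 0, 0, -1, 0, 0, 0, 1])

```text
time_s: 3.5
ee_pos: [0.5243, -0.3639, 0.1238]
ee_rot: [0.996, -0.094, 0.004, 0.002]
ft_force: [0.4, -0.2, -0.3]
width: 0.0001
```

```bash
python3 snap.py wrist w3; python3 snap.py side s3;python3 snap.py top t3; python3 - <<'E'
from h import *
s=arm.observe(); e=s['ee_pos']; print(e,s['width'],s['ft_force'])
for n,f in (("side","s3"),("top","t3"),("wrist","w3")):
    im=cv2.imread(f"pics/{f}.png"); p=pickle.load(open(f"pics/{f}.pkl","rb")); q=proj(p,e); print(n,q)
    x,y=q.astype(int); x0=max(x-50,0);y0=max(y-50,0)
    a=cv2.resize(im[y0:y+50,x0:x+50],None,fx=5,fy=5)
    cv2.circle(a,tuple(((q-[x0,y0]+.5)*5).astype(int)),4,(0,0,255),1)
    for k in (.02,.04):
        g=proj(p,e+[0,0,k]); cv2.circle(a,tuple(((g-[x0,y0]+.5)*5).astype(int)),3,(0,255,0),1)
    cv2.imwrite(f"pics/{f}c.png",a)
E
```

```text
[ 0.52083779 -0.36131939  0.11781471] -0.0001291349855158639 [ 0.93135845  0.34027642 -0.22680516]
side [255.5239306  132.34059746]
top [372.73614425 160.51163123]
wrist [257.57621508 231.45285047]
```

View pics/s3c.png

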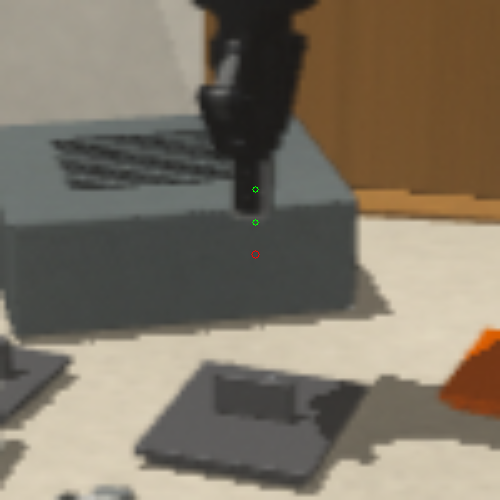

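View pics/w3c.png

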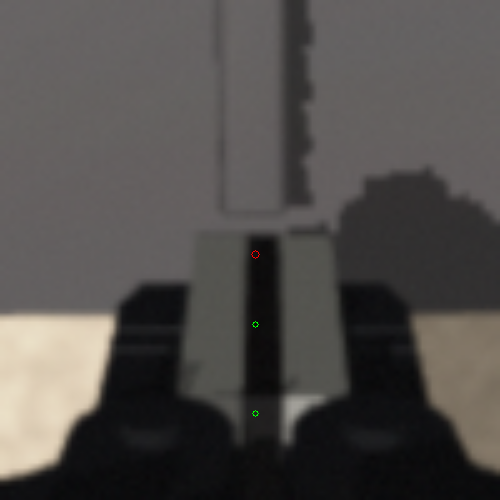

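View pics/s3.png

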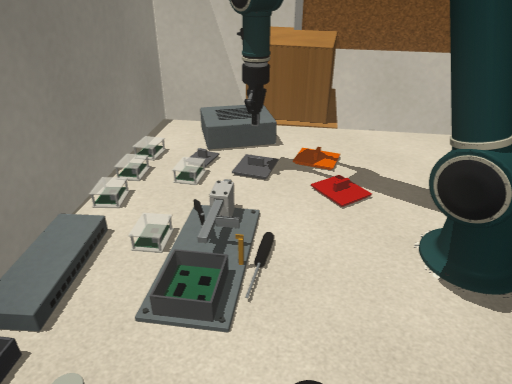

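```bash
python3 - <<'E'
from h import *
p=pickle.load(open("pics/w3.pkl","rb")); ps=pickle.load(open("pics/s3.pkl","rb"))
s=arm.observe(); e=s['ee_pos'];print(e)
a=np.radians(-10.7); X=np.array([np.cos(a),np.sin(a),0])
for k in (0,.01,.02,.025,.03): print(k,proj(p,e+X*.011+[0,0,k])[1],proj(p,e+[0,0,k])[1],proj(ps,e+[0,0,k]))
im=cv2.imread("pics/s3.png")[95:150,230:280]; cv2.imwrite("pics/s3d.png",cv2.resize(im,None,fx=10,fy=10,interpolation=0))
E
```

```text
[ 0.52083779 -0.36131939  0.11781471]
0 214.15376027174355 231.45285047307777 [255.5239306  132.34059746]
0.01 219.90301583574296 238.07617764729144 [255.54505163 129.15438969]
0.02 226.3453566260896 245.4842220925874 [255.56635267 125.94102645]
0.025 229.86681646471055 249.52742394928615 [255.57707141 124.3240528 ]
0.03 233.6141509529324 253.82522268829393 [255.58783602 122.70015908]
```

View pics/s3d.png

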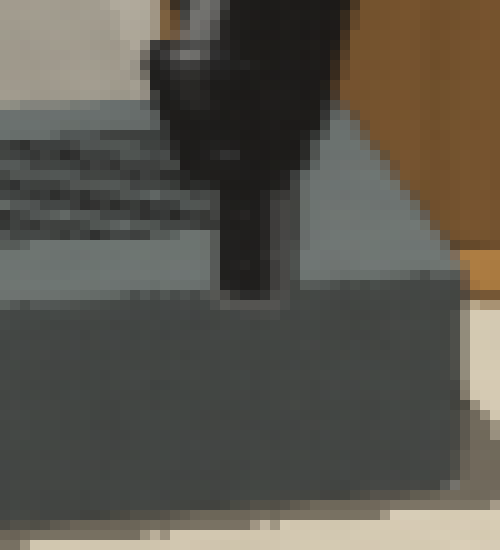

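Both views put the real shut tips about 21–22 mm behind the reported TCP, at side row 125.5 against a predicted 132, and the contact at handle-top height gives the same figure. I'll use a 21 mm tip offset from here, open, and go to reported z ≈ -0.002.

Emit:
servo_tool(targets=[0, 0, 0, 0, 0, 0, 0, 0, 0, 0, 0, 0, 0, 0, 0, 0, 0, 0, 0, 0, 0, 0, 0, 0.2, 0, 0, 0, 0, 0, 0, 0.4, 0, 0, 0, 0])

```text
time_s: 4.15
ee_pos: [0.5214, -0.3617, 0.0779]
ee_rot: [0.996, -0.094, -0.0, 0.0]
ft_force: [-1.1, -0.2, -1.0]
width: 0.0726
```

```bash
python3 pl.py .5212 -.3618 -.002 -10.7
```

```text
t 4.15 pos [ 0.5214 -0.3617  0.0779] xang -10.77 w 0.0726 F [-1.1 -0.2 -1. ] q6 1.11
shift [-0.002  0.001  0.799] turn [ 0.      0.0001 -0.0007]
```

Emit:
servo_tool(targets=[0, 0, 0.35, 0, 0, 0, 0, 0, 0, 0.6, 0, 0, 0, 0, 0, 0, 0.7, 0, 0, 0, 0, 0, 0, 0.8, 0, 0, 0, 0, 0, 0, 0.8, 0, 0, 0, 0])

```text
time_s: 4.65
ee_pos: [0.521, -0.3614, -0.003]
ee_rot: [0.996, -0.094, -0.001, -0.0]
ft_force: [-0.7, -0.3, -0.2]
width: 0.0852
```

```bash
python3 pl.py .5212 -.3618 -.002 -10.7; python3 snap.py side s4;python3 - <<'E'
from h import *
im=cv2.imread("pics/s4.png")[100:200,210:310]; cv2.imwrite("pics/s4c.png",cv2.resize(im,None,fx=5,fy=5,interpolation=0))
E
```

```text
t 4.65 pos [ 0.521  -0.3614 -0.003 ] xang -10.77 w 0.0852 F [-0.7 -0.3 -0.2] q6 1.11
shift [ 0.003  0.003 -0.01 ] turn [-0.0004  0.0009 -0.0007]
```

View pics/s4c.png

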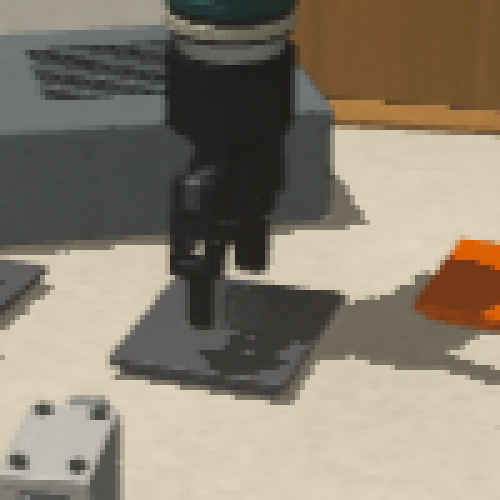

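Fingers straddle the handle with clearance above the plate, so I'll close.

Emit:
servo_tool(targets=[0, 0, 0, 0, 0, 0, 1, 0, 0, 0, 0, 0, 0, 1, 0, 0, 0, 0, 0, 0, 1, 0, 0, 0, 0, 0, 0, 1, 0, 0, 0, 0, 0, 0, 1])

```text
time_s: 5.2
ee_pos: [0.5218, -0.362, -0.0016]
ee_rot: [0.996, -0.094, 0.0, 0.0]
ft_force: [0.2, -0.6, -0.5]
width: 0.0122
```

Emit:
servo_tool(targets=[0, 0, 0, 0, 0, 0, 1, 0, 0, 0, 0, 0, 0, 1, 0, 0, -0.2, 0, 0, 0, 1, 0, 0, -0.4, 0, 0, 0, 1])

```text
time_s: 5.6
ee_pos: [0.5204, -0.361, 0.0372]
ee_rot: [0.996, -0.094, -0.001, -0.001]
ft_force: [1.3, -0.6, -0.7]
width: 0.0105
```

```bash
python3 pl.py .569 .189 .2 -1; python3 snap.py side s5;python3 - <<'E'
from h import *
im=cv2.imread("pics/s5.png")[80:200,190:310]; cv2.imwrite("pics/s5c.png",cv2.resize(im,None,fx=5,fy=5,interpolation=0))
E
```

```text
t 5.6 pos [ 0.5204 -0.361   0.0372] xang -10.77 w 0.0105 F [ 1.3 -0.6 -0.7] q6 1.11
shift [-0.555 -5.496 -1.62 ] turn [-0.0009  0.0017 -0.1085]
```

View pics/s5c.png

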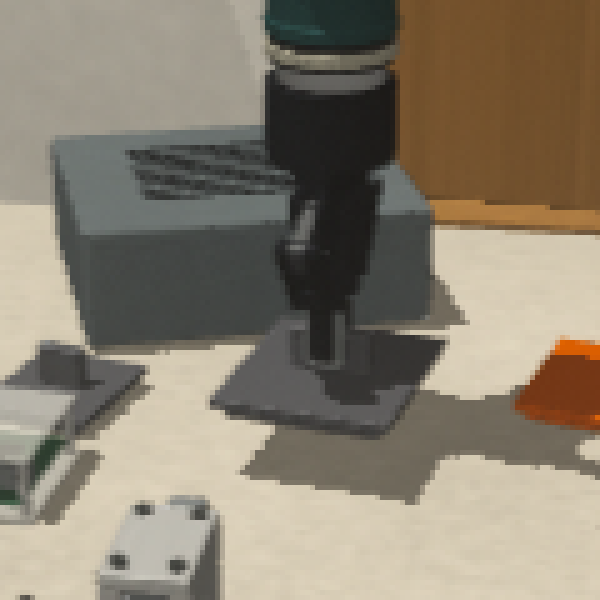

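The lid is lifted and held level. Carrying it over at height.

Emit:
servo_tool(targets=[0, -0.1, -0.5, 0, 0, 0, 1, -0.05, -0.5, -1, 0, 0, 0, 1, -0.1, -1, -1, 0, 0, 0, 1])

```text
time_s: 5.95
ee_pos: [0.5338, -0.2781, 0.144]
ee_rot: [0.995, -0.095, 0.006, 0.004]
ft_force: [1.5, 0.3, -1.1]
width: 0.0104
```

Emit:
servo_tool(targets=[-0.05, -0.4, -0.1, 0, 0, 0, 1, -0.1, -0.8, -0.2, 0, 0, 0, 1, -0.1, -1, -0.3, 0, 0, 0, 1])

```text
time_s: 6.25
ee_pos: [0.542, -0.1746, 0.1729]
ee_rot: [0.995, -0.095, 0.006, 0.003]
ft_force: [0.3, -0.7, -2.1]
width: 0.0107
```

Emit:
servo_tool(targets=[-0.05, -0.4, 0, 0, 0, 0, 1, -0.1, -0.8, 0, 0, 0, -0.05, 1, -0.1, -1, 0, 0, 0, -0.1, 1])

```text
time_s: 6.55
ee_pos: [0.5502, -0.0715, 0.1715]
ee_rot: [1.0, -0.014, 0.005, 0.003]
ft_force: [0.1, 0.1, -1.3]
width: 0.0107
```

```bash
python3 pl.py .569 .189 .15 -1
```

```text
t 6.55 pos [ 0.5502 -0.0715  0.1715] xang -1.58 w 0.0107 F [ 0.1  0.1 -1.3] q6 1.43
shift [ 0.114 -2.61   0.203] turn [ 0.0033 -0.006  -0.0065]
```

Emit:
servo_tool(targets=[0.02, -0.4, 0, 0.003, -0.006, 0, 1, 0.04, -0.8, 0, 0.003, -0.006, 0, 1, 0.04, -1, 0, 0.003, -0.006, 0, 1])

```text
time_s: 6.85
ee_pos: [0.5566, 0.0313, 0.17]
ee_rot: [1.0, -0.013, -0.0, -0.0]
ft_force: [0.2, -0.3, -1.5]
width: 0.0105
```

Emit:
servo_tool(targets=[0.02, -0.4, 0, 0, 0, 0, 1, 0.04, -0.8, 0, 0, 0, 0, 1, 0.04, -1, 0, 0, 0, 0, 1])

```text
time_s: 7.15
ee_pos: [0.5627, 0.134, 0.1691]
ee_rot: [1.0, -0.012, -0.001, -0.001]
ft_force: [-0.1, 0.5, -1.3]
width: 0.0105
```

```bash
python3 pl.py .569 .189 .1 -1
```

```text
t 7.15 pos [0.5627 0.134  0.1691] xang -1.38 w 0.0105 F [-0.1  0.5 -1.3] q6 1.78
shift [ 0.051 -0.55   0.692] turn [-0.001   0.0011 -0.0042]
```

Emit:
servo_tool(targets=[0.03, -0.3, 0.3, 0, 0, -0.004, 1, 0.055, -0.55, 0.6, 0, 0, -0.004, 1, 0.055, -0.55, 0.9, 0, 0, -0.004, 1, 0.055, -0.55, 0.9, 0, 0, -0.004, 1])

```text
time_s: 7.55
ee_pos: [0.5643, 0.1885, 0.0731]
ee_rot: [1.0, -0.008, -0.006, 0.001]
ft_force: [-1.6, -1.2, -2.1]
width: 0.0105
```

```bash
python3 pl.py .5695 .189 .0475 -1; python3 snap.py top t6; python3 snap.py side s6; python3 - <<'E'
from h import *
a=cv2.imread("pics/t6.png")[95:205,90:290]; cv2.imwrite("pics/t6c.png",cv2.resize(a,None,fx=4,fy=4,interpolation=cv2.INTER_CUBIC))
a=cv2.imread("pics/s6.png")[180:335,120:290]; cv2.imwrite("pics/s6c.png",cv2.resize(a,None,fx=4,fy=4,interpolation=cv2.INTER_CUBIC)[:600])
E
```

```text
t 7.55 pos [0.5643 0.1885 0.0731] xang -0.93 w 0.0105 F [-1.6 -1.2 -2.1] q6 1.87
shift [ 0.055 -0.007  0.255] turn [0.0012 0.008  0.0008]
```

View pics/t6c.png

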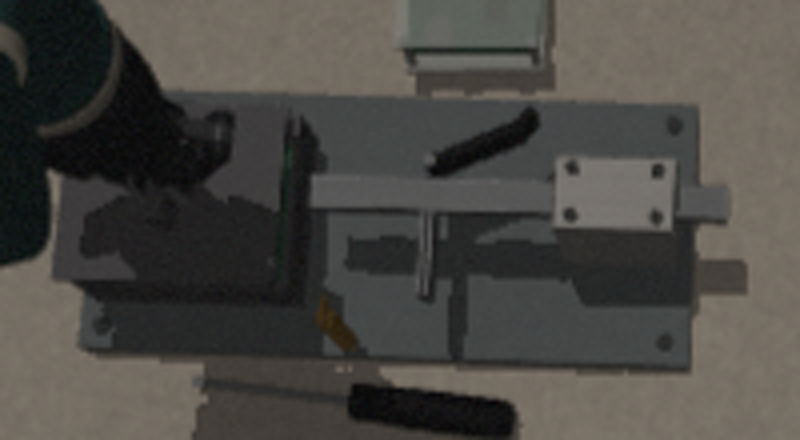

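View pics/s6c.png

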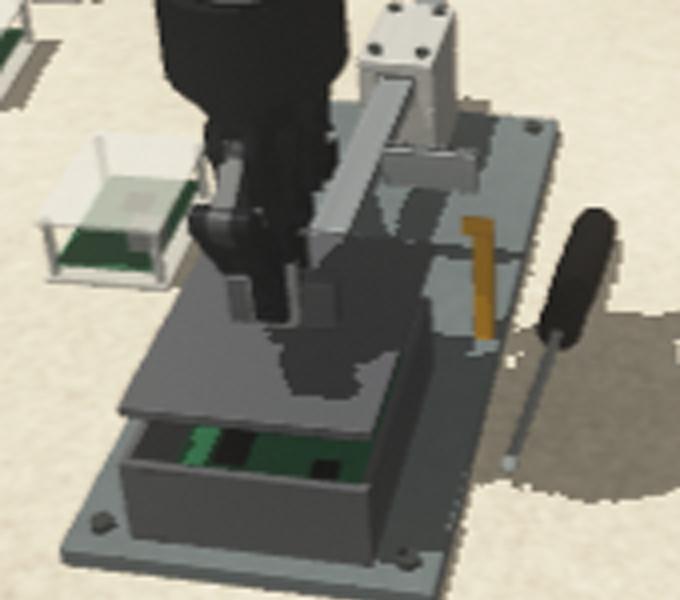

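```bash
python3 - <<'E'
from h import *
p=arm.camera_params("top"); ps=arm.camera_params("side")
c=lambda p,u,v,ox,oy,z: onz(p,ox+u/4-.375,oy+v/4-.375,z)
z=.0886
P=[c(p,*q,90,95,z) for q in [(288,107),(273,283),(52,280)]]
for x in P: print(x.round(4))
print(np.linalg.norm(P[0]-P[1]),np.linalg.norm(P[1]-P[2]),"ctr",(P[0]+P[2])/2)
print("side lid front", [c(ps,*q,120,180,z).round(4) for q in [(120,409),(375,435)]])
print("side rim front", [c(ps,*q,120,180,.057).round(4) for q in [(122,461),(371,487)]])
a=np.radians(-1.)
Rm=np.array([[np.cos(a),-np.sin(a)],[np.sin(a),np.cos(a)]])
print("exp rim front",[np.array([.5693,.189])+Rm@q for q in [(.055,.065),(-.055,.065)]])
print(arm.observe()['ee_pos'])
E
```

```text
[0.6175 0.1237 0.0886]
[0.5106 0.1258 0.0886]
[0.5106 0.2548 0.0886]
0.10691764462941002 0.12900204294484433 ctr [0.56404067 0.18921087 0.0886    ]
side lid front [array([0.6195, 0.2539, 0.0886]), array([0.5103, 0.2548, 0.0886])]
side rim front [array([0.6233, 0.2525, 0.057 ]), array([0.5138, 0.2533, 0.057 ])]
exp rim front [array([0.62542603, 0.25303022]), array([0.51544278, 0.25494998])]
[0.56831875 0.18860087 0.07811981]
```

```bash
python3 pl.py .5692 .188 .06 -1
```

```text
t 7.65 pos [0.5683 0.1886 0.0781] xang -1.01 w 0.0104 F [-0.3  0.8 -1. ] q6 1.87
shift [0.01  0.006 0.181] turn [-0.0004  0.0028 -0.0002]
```

Emit:
servo_tool(targets=[0.01, 0.005, 0.1, 0, 0.003, 0, 1, 0.01, 0.005, 0.18, 0, 0.003, 0, 1, 0.01, 0.005, 0.18, 0, 0.003, 0, 1, 0.01, 0.005, 0.18, 0, 0.003, 0, 1])

```text
time_s: 8.05
ee_pos: [0.5693, 0.1878, 0.0604]
ee_rot: [1.0, -0.009, 0.0, -0.0]
ft_force: [-0.9, 0.2, -1.4]
width: 0.0106
```

```bash
python3 snap.py side s7; python3 pl.py .5692 .188 .0465 -1;  python3 - <<'E'
from h import *
a=cv2.imread("pics/s7.png")[200:335,120:290]; cv2.imwrite("pics/s7c.png",cv2.resize(a,None,fx=4,fy=4,interpolation=cv2.INTER_CUBIC)[:600])
E
```

```text
t 8.1 pos [0.5696 0.1879 0.0607] xang -1.04 w 0.0108 F [ 0.   0.  -1.9] q6 1.87
shift [-0.005 -0.001  0.142] turn [-0.0005 -0.0007 -0.0005]
```

View pics/s7c.png

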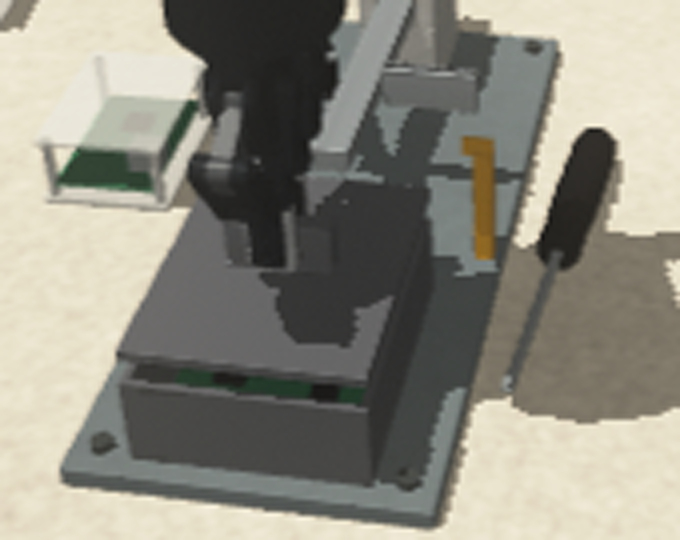

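The side view shows the lid edge (118,358)–(365,382) parallel to the rim edge (120,380)–(368,405) and within about 1 mm laterally. Lowering it now.

Emit:
servo_tool(targets=[-0.003, 0, 0.05, 0, 0, 0, 1, -0.003, 0, 0.1, 0, 0, 0, 1, -0.003, 0, 0.14, 0, 0, 0, 1, -0.003, 0, 0.15, 0, 0, 0, 1])

```text
time_s: 8.5
ee_pos: [0.5694, 0.1879, 0.0476]
ee_rot: [1.0, -0.009, 0.0, -0.0]
ft_force: [-7.4, -2.8, 17.2]
width: 0.0107
```

```bash
python3 snap.py side s8; python3 pl.py .5692 .188 .0465 -1;  python3 - <<'E'
from h import *
a=cv2.imread("pics/s8.png")[200:335,120:290]; cv2.imwrite("pics/s8c.png",cv2.resize(a,None,fx=4,fy=4,interpolation=cv2.INTER_CUBIC)[:600])
E
```

```text
t 8.55 pos [0.5693 0.1879 0.0476] xang -1.04 w 0.0105 F [-6.2 -1.7 12.4] q6 1.87
shift [-0.001 -0.001  0.011] turn [-0.0004 -0.0004 -0.0004]
```

View pics/s8c.png

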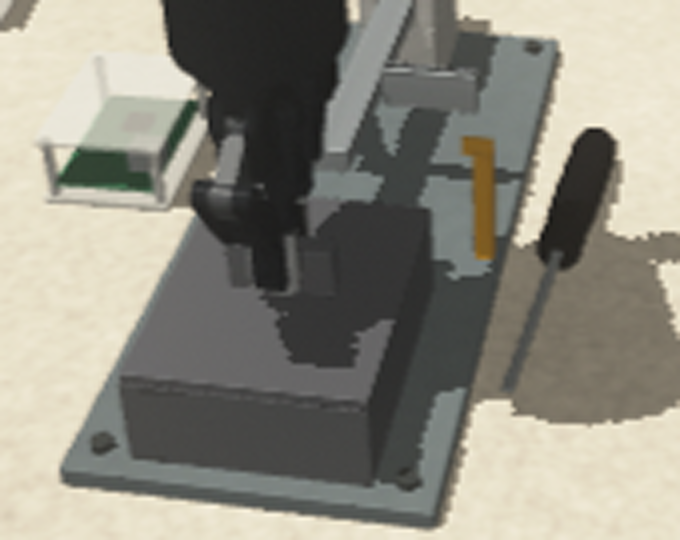

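Flush all round, with 12 N of seating force. Releasing and rising.

Emit:
servo_tool(targets=[0, 0, 0, 0, 0, 0, 0.4, 0, 0, 0, 0, 0, 0, 0.4, 0, 0, 0, 0, 0, 0, 0.4, 0, 0, -0.1, 0, 0, 0, 0.4])

```text
time_s: 8.95
ee_pos: [0.5677, 0.1875, 0.0559]
ee_rot: [1.0, -0.009, -0.002, 0.0]
ft_force: [-0.5, -0.1, -0.1]
width: 0.0512
```

Emit:
servo_tool(targets=[0, 0, -0.4, 0, 0, 0, 0.3, 0, 0, -0.8, 0, 0, 0, 0.2, 0, 0, -1, 0, 0, 0, 0, 0, 0, -1, 0, 0, 0, 0])

```text
time_s: 9.35
ee_pos: [0.5713, 0.1885, 0.1613]
ee_rot: [1.0, -0.009, 0.003, -0.001]
ft_force: [0.3, 0.5, 0.4]
width: 0.0852
```

```bash
python3 snap.py wrist w9; python3 snap.py side s9; python3 pl.py .55 .05 .15 89
```

```text
t 9.45 pos [0.5682 0.1876 0.1564] xang -1.03 w 0.085 F [ 0.3 -0.4 -0.4] q6 1.87
shift [-0.157  1.379  0.065] turn [-8.0000e-04  1.1000e-03 -1.0003e+00]
```

View pics/w9.png

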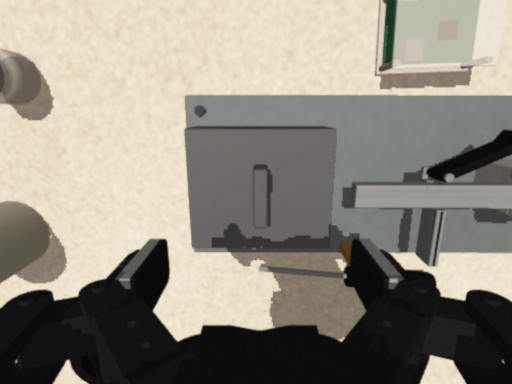

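View pics/s9.png

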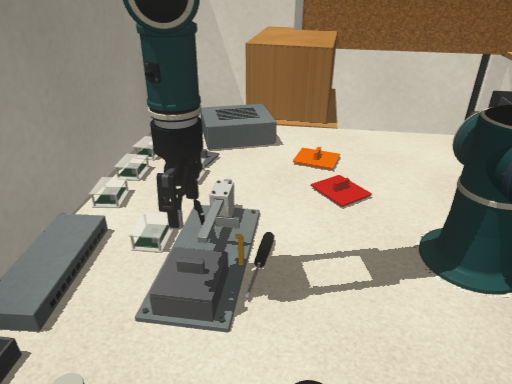

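The lid sits square in the case (corners at about (187,127), (335,127), (332,250), (192,250), parallel to the plate). Now I'll turn the hand 90° and move above the leg.

Emit:
servo_tool(targets=[0, 0.2, 0, 0, 0, -0.095, 0, 0, 0.4, 0, 0, 0, -0.19, 0, 0, 0.6, 0, 0, 0, -0.285, 0, 0, 0.8, 0, 0, 0, -0.38, 0, 0, 0.84, 0, 0, 0, -0.475, 0])

```text
time_s: 9.95
ee_pos: [0.5647, 0.1015, 0.1537]
ee_rot: [0.934, 0.358, -0.003, -0.0]
ft_force: [0.4, 0.2, 0.2]
width: 0.0855
```

```bash
python3 pl.py .572 .0195 .15 89
```

```text
t 9.95 pos [0.5647 0.1015 0.1537] xang 41.98 w 0.0855 F [0.4 0.2 0.2] q6 0.97
shift [-0.494  0.658  0.037] turn [-0.0036  0.0028 -0.5224]
```

Emit:
servo_tool(targets=[-0.12, 0.16, 0, 0, 0, -0.095, 0, -0.25, 0.33, 0, 0, 0, -0.19, 0, -0.37, 0.5, 0, 0, 0, -0.285, 0, -0.49, 0.66, 0, 0, 0, -0.38, 0, -0.49, 0.66, 0.03, 0, 0, -0.475, 0])

```text
time_s: 10.45
ee_pos: [0.5712, 0.0174, 0.1485]
ee_rot: [0.738, 0.675, -0.005, -0.003]
ft_force: [0.3, -0.0, 0.0]
width: 0.0857
```

```bash
python3 pl.py .572 .0195 .15 89
```

```text
t 10.45 pos [0.5712 0.0174 0.1485] xang 84.92 w 0.0857 F [ 0.3 -0.   0. ] q6 0.08
shift [ 0.021  0.006 -0.015] turn [-0.0065  0.0019 -0.0453]
```

Emit:
servo_tool(targets=[0.02, 0.006, 0, -0.006, 0.002, -0.045, 0, 0.02, 0.006, 0, -0.006, 0.002, -0.045, 0, 0.02, 0.006, 0, -0.006, 0.002, -0.045, 0])

```text
time_s: 10.75
ee_pos: [0.5707, 0.0194, 0.1468]
ee_rot: [0.714, 0.7, -0.001, -0.001]
ft_force: [0.1, -0.3, -0.0]
width: 0.0856
```

```bash
python3 pl.py .572 .0195 .15 89; python3 snap.py wrist w10
```

```text
t 10.75 pos [0.5707 0.0194 0.1468] xang 88.86 w 0.0856 F [ 0.1 -0.3 -0. ] q6 0.01
shift [ 0.001  0.013 -0.033] turn [-0.0025 -0.0001 -0.0016]
```

View pics/w10.png

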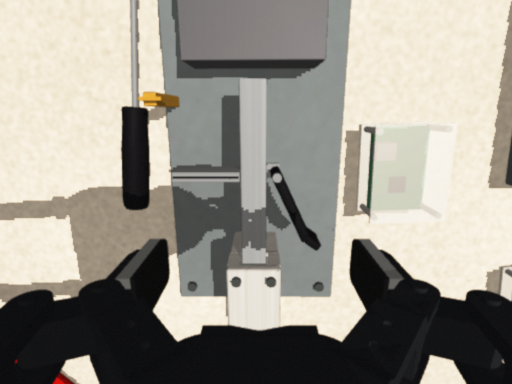

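The view shows the blade (172–240, row 175), pointer tip at (178,101), bar columns 240–267, lever pivot (277,177), and lever tip (313,242).

```bash
python3 - <<'E'
from h import *
p=pickle.load(open("pics/w10.pkl","rb")); im=cv2.imread("pics/w10.png")
a=cv2.resize(im[85:255,125:335],None,fx=3.8,fy=3.5,interpolation=cv2.INTER_CUBIC); cv2.imwrite("pics/w10c.png",a)
m=(im[:,:,2].astype(int)-im[:,:,0]>70)&(im[:,:,2]<230); m[:80]=0;m[130:]=0;m[:,:140]=0;m[:,200:]=0
v,u=np.nonzero(m)
for c in range(u.min(),u.max()+1): print(c,v[u==c].min(),v[u==c].max(),end=" ; ")
o=np.array([.5668,.0635]); A=np.radians(1); Rm=np.array([[np.cos(A),-np.sin(A)],[np.sin(A),np.cos(A)]])
def f(u,v,z): P=onz(p,u,v,z); return P.round(4),(Rm@(P[:2]-o)).round(4)
print()
for n,q in dict(line_out=(172,174.5,.086),line_in=(239,175,.086),ptr=(178,101.5,.086),barL=(240,150,.081),barR=(266.5,150,.081),tip=(253,78.5,.081),pivot=(277,177,.087),ltip=(316,244,.087)).items(): print(n,*f(*q))
E
```

```text
140 100 100 ; 141 100 100 ; 142 100 100 ; 143 93 100 ; 144 92 105 ; 145 92 105 ; 146 92 105 ; 147 92 105 ; 148 92 105 ; 149 92 105 ; 150 92 105 ; 151 92 105 ; 152 92 105 ; 153 92 105 ; 154 92 105 ; 155 92 105 ; 156 93 105 ; 157 93 105 ; 158 93 105 ; 159 93 101 ; 160 94 101 ; 161 94 101 ; 162 94 101 ; 163 94 102 ; 164 94 105 ; 165 95 105 ; 166 95 105 ; 167 95 105 ; 168 95 105 ; 169 95 105 ; 170 96 106 ; 171 96 106 ; 172 96 106 ; 173 96 106 ; 174 96 106 ; 175 96 106 ; 176 97 106 ; 177 97 106 ; 178 101 105 ; 
line_out [0.505  0.0411 0.086 ] [-0.0614 -0.0234]
line_in [0.5558 0.0397 0.086 ] [-0.0106 -0.024 ]
ptr [0.5144 0.094  0.086 ] [-0.0529  0.0296]
barL [0.5569 0.058  0.081 ] [-0.0098 -0.0057]
barR [0.577  0.0576 0.081 ] [ 0.0103 -0.0057]
tip [0.5681 0.1087 0.081 ] [0.0005 0.0452]
pivot [0.5845 0.0378 0.087 ] [ 0.0182 -0.0254]
ltip [ 0.6155 -0.0177  0.087 ] [ 0.0501 -0.0804]
```

View pics/w10c.png

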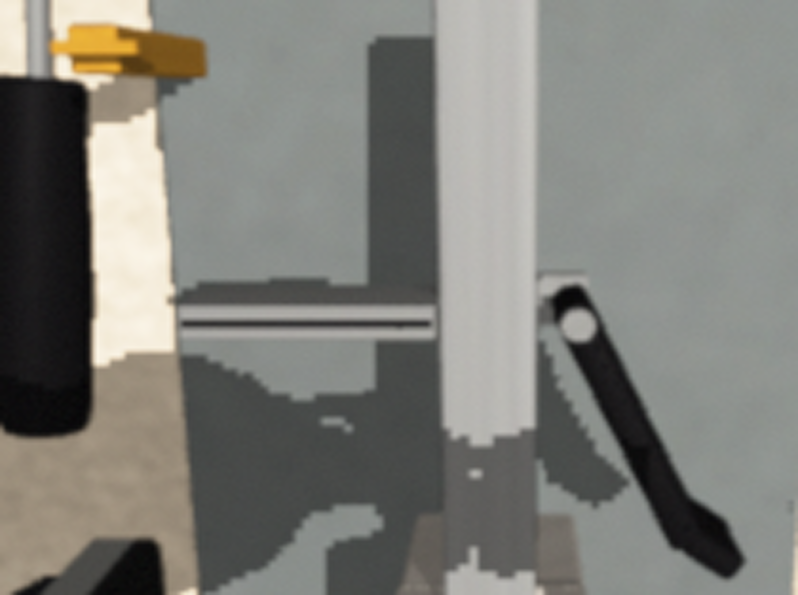

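```bash
python3 - <<'E'
from h import *
p=pickle.load(open("pics/w10.pkl","rb")); im=cv2.imread("pics/w10.png")
o=np.array([.5668,.0635]); A=np.radians(-1); Rm=np.array([[np.cos(A),-np.sin(A)],[np.sin(A),np.cos(A)]])
for x in (-.081,-.076,-.071,-.062):
  for y in (.025,.03,.035): print(x,y,[proj(p,[*(o+Rm@[x,y]),z]).round(1).tolist() for z in (.012,.080,.086)])
a=cv2.resize(im[85:120,130:195],None,fx=12,fy=12,interpolation=0); cv2.imwrite("pics/w10d.png",a)
E
```

```text
-0.081 0.025 [[169.5, 108.9], [142.6, 108.4], [139.4, 108.3]]
-0.081 0.03 [[169.0, 103.4], [141.8, 101.3], [138.6, 101.0]]
-0.081 0.035 [[168.6, 97.9], [141.1, 94.1], [137.9, 93.6]]
-0.076 0.025 [[174.7, 108.9], [149.3, 108.3], [146.4, 108.3]]
-0.076 0.03 [[174.3, 103.4], [148.7, 101.2], [145.6, 101.0]]
-0.076 0.035 [[173.9, 97.9], [148.0, 94.1], [144.9, 93.6]]
-0.071 0.025 [[179.9, 108.9], [156.1, 108.3], [153.3, 108.2]]
-0.071 0.03 [[179.6, 103.4], [155.5, 101.2], [152.7, 101.0]]
-0.071 0.035 [[179.2, 97.9], [154.8, 94.0], [152.0, 93.6]]
-0.062 0.025 [[189.4, 108.8], [168.3, 108.3], [165.9, 108.2]]
-0.062 0.03 [[189.0, 103.4], [167.8, 101.2], [165.3, 100.9]]
-0.062 0.035 [[188.7, 97.8], [167.2, 94.0], [164.7, 93.5]]
```

View pics/w10d.png

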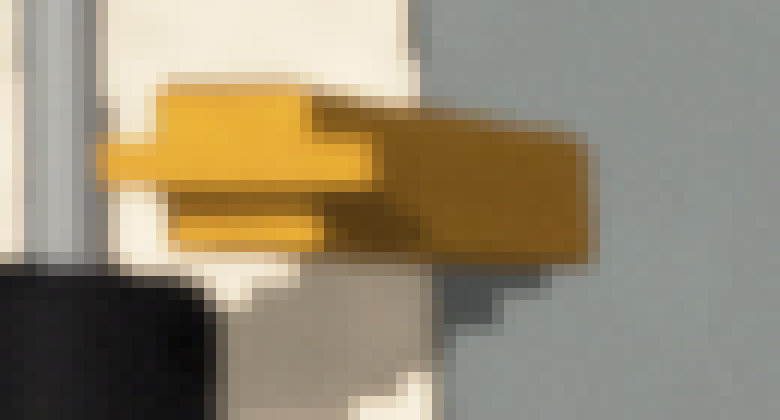

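Pointer centre is at row 97.9, giving fixture y ≈ 32.1 mm. The line is at -23.7, so about 55.8 mm to push (the expected range is 35–60). Lever angle is about 0.52. Descending behind the blade.

```bash
python3 pl.py .572 .0175 .08 89
```

```text
t 10.8 pos [0.5712 0.0195 0.1473] xang 88.88 w 0.0857 F [ 0.7 -0.6 -0.3] q6 0.01
shift [-0.019  0.011  0.673] turn [-0.0019 -0.     -0.0013]
```

Emit:
servo_tool(targets=[-0.02, 0.008, 0.3, -0.002, 0, -0.001, 0, -0.02, 0.008, 0.6, -0.002, 0, -0.001, 0, -0.02, 0.008, 0.8, -0.002, 0, -0.001, 0, -0.02, 0.008, 0.8, -0.002, 0, -0.001, 0])

```text
time_s: 11.2
ee_pos: [0.5682, 0.0178, 0.0634]
ee_rot: [0.714, 0.7, -0.003, -0.003]
ft_force: [0.0, -0.0, -0.8]
width: 0.0854
```

```bash
python3 pl.py .572 .0175 .029 89;python3 snap.py wrist w11
```

```text
t 11.2 pos [0.5682 0.0178 0.0634] xang 88.93 w 0.0854 F [ 0.  -0.  -0.8] q6 0.01
shift [-0.002  0.041  0.344] turn [-0.0048 -0.     -0.0007]
```

View pics/w11.png

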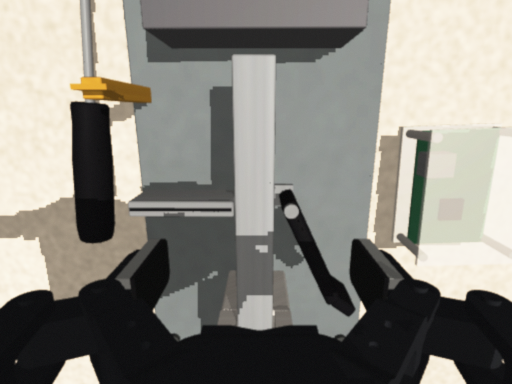

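Emit:
servo_tool(targets=[0, 0.04, 0.15, -0.004, 0, 0, 0, 0, 0.04, 0.3, -0.004, 0, 0, 0, 0, 0.04, 0.34, -0.004, 0, 0, 0])

```text
time_s: 11.55
ee_pos: [0.573, 0.0177, 0.0306]
ee_rot: [0.714, 0.701, 0.0, 0.0]
ft_force: [-0.7, -0.5, -0.5]
width: 0.0855
```

```bash
python3 snap.py wrist w12; python3 pl.py .572 .0175 .029 89
```

```text
t 11.6 pos [0.5728 0.0177 0.0304] xang 88.94 w 0.0854 F [-0.2  0.2  0.3] q6 0.01
shift [-0.002 -0.008  0.014] turn [ 0.     -0.     -0.0007]
```

View pics/w12.png

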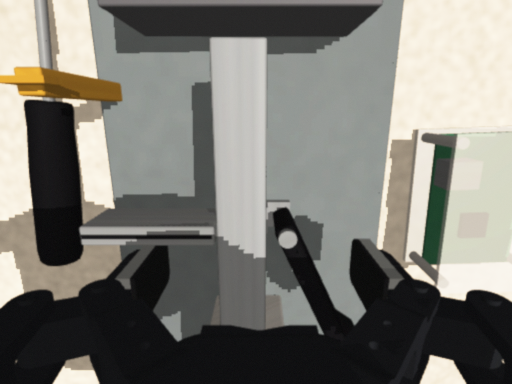

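Fingers straddle the bar and lever, with the left finger behind the blade. Pushing.

Emit:
servo_tool(targets=[0.12, -0.008, 0.015, 0, 0, 0, 0, 0.25, -0.005, 0.015, 0, 0, 0, 0, 0.38, -0.003, 0.015, 0, 0, 0, 0, 0.5, 0, 0.015, 0, 0, 0, 0, 0.55, 0, 0.015, 0, 0, 0, 0])

```text
time_s: 12.1
ee_pos: [0.5737, 0.0728, 0.0295]
ee_rot: [0.713, 0.701, -0.001, 0.001]
ft_force: [-0.4, -6.8, 1.1]
width: 0.0857
```

```bash
python3 pl.py .573 .0815 .029 89;python3 snap.py wrist w13
```

```text
t 12.1 pos [0.5737 0.0728 0.0295] xang 89.07 w 0.0857 F [-0.4 -6.8  1.1] q6 0.1
shift [ 0.087 -0.008  0.005] turn [-0.      0.0013  0.0008]
```

View pics/w13.png

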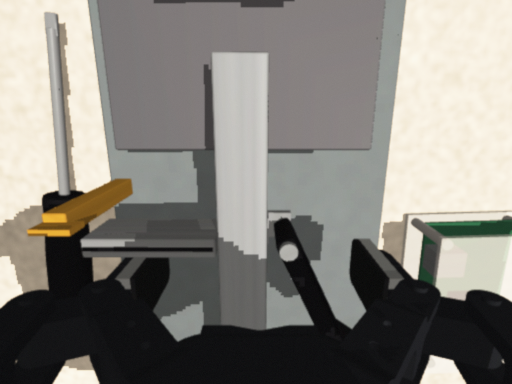

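The line end is now at (84,249) with the pointer tip near (84,231), so it's still short. Measuring the gap.

```bash
cat > gap.py <<'E'
import sys
from h import *
f=sys.argv[1]; p=pickle.load(open(f"pics/{f}.pkl","rb")); im=cv2.imread(f"pics/{f}.png")
r0,r1,c0,c1=[int(v) for v in sys.argv[2:6]]; k=int(sys.argv[6])
cv2.imwrite(f"pics/{f}g.png",cv2.resize(im[r0:r1,c0:c1],None,fx=k,fy=k,interpolation=0))
E
python3 gap.py w13 195 270 20 120 8
```

```text
(no output)
```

View pics/w13g.png

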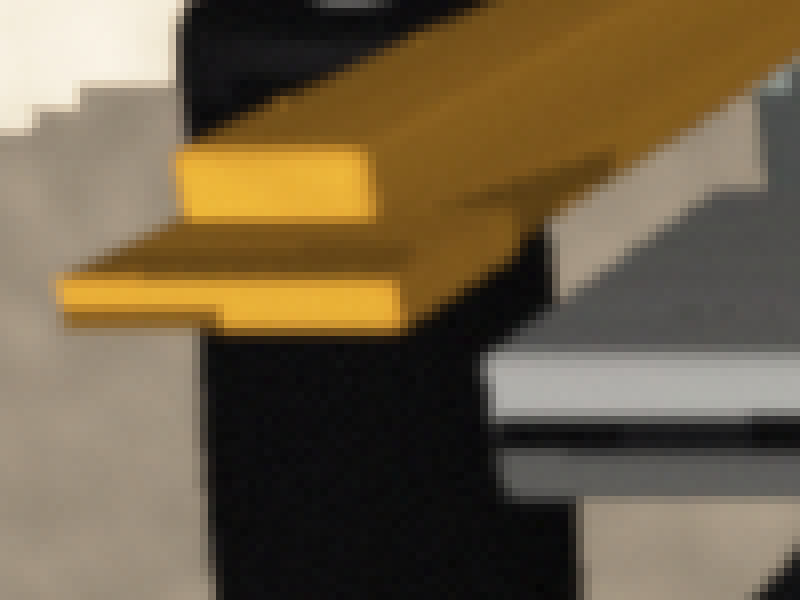

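```bash
python3 - <<'E'
from h import *
p=pickle.load(open("pics/w13.pkl","rb"))
a=onz(p,72,232.6,.086); b=onz(p,84,248.9,.086); d=a-b
A=np.radians(1); print(a,b,d, "fix dy",np.sin(A)*d[0]+np.cos(A)*d[1])
E
python3 pl.py .573 .0795 .029 89
```

```text
[0.50288383 0.09626261 0.086     ] [0.50631502 0.0893988  0.086     ] [-3.43119287e-03  6.86380604e-03  1.38777878e-17] fix dy 0.006802878074926763
t 12.15 pos [0.5737 0.0733 0.0295] xang 89.06 w 0.0853 F [-0.4 -5.5  0.6] q6 0.1
shift [ 0.062 -0.008  0.005] turn [0.0001 0.001  0.0007]
```

Emit:
servo_tool(targets=[0.04, -0.003, 0, 0, 0, 0, 0, 0.063, -0.003, 0, 0, 0, 0, 0, 0.063, -0.003, 0, 0, 0, 0, 0, 0.063, -0.003, 0, 0, 0, 0, 0])

```text
time_s: 12.55
ee_pos: [0.5738, 0.0789, 0.0297]
ee_rot: [0.712, 0.702, -0.001, 0.002]
ft_force: [-0.3, -5.6, -2.9]
width: 0.0859
```

```bash
python3 pl.py .573 .0796 .029 89;python3 snap.py wrist w14; python3 gap.py w14 185 270 20 120 7
```

```text
t 12.55 pos [0.5738 0.0789 0.0297] xang 89.14 w 0.0859 F [-0.3 -5.6 -2.9] q6 0.11
shift [ 0.007 -0.008  0.007] turn [0.0006 0.0022 0.0015]
```

View pics/w14g.png

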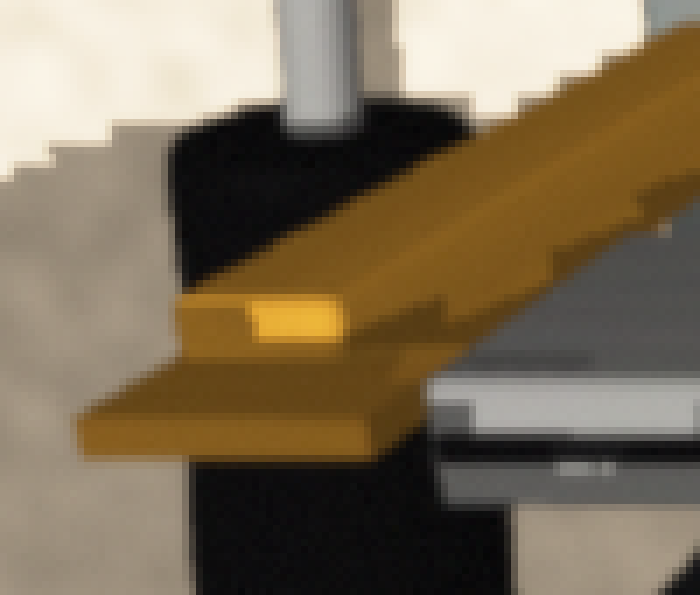

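The line (row 450 in the crop) is about 0.8 mm short of the pointer centre (437). I'll nudge it and close.

Emit:
servo_tool(targets=[0.016, -0.008, 0.005, 0, 0, 0, 0, 0.016, -0.008, 0.005, 0, 0, 0, 0.4, 0.016, -0.008, 0.005, 0, 0, 0, 0.7, 0.016, -0.008, 0.005, 0, 0, 0, 1, 0.016, -0.008, 0.005, 0, 0, 0, 1])

```text
time_s: 13.1
ee_pos: [0.5727, 0.0798, 0.0321]
ee_rot: [0.713, 0.702, -0.002, 0.001]
ft_force: [-6.3, -6.8, 6.8]
width: 0.0306
```

Emit:
servo_tool(targets=[0.004, 0, 0, 0, 0, 0, 1, 0.004, 0, 0, 0, 0, 0, 1, 0.004, 0, 0, 0, 0, 0, 1])

```text
time_s: 13.4
ee_pos: [0.5726, 0.0794, 0.0322]
ee_rot: [0.713, 0.701, -0.003, 0.002]
ft_force: [0.6, -6.0, -2.5]
width: 0.0308
```

```bash
python3 pl.py .573 .0796 .029 89;python3 snap.py wrist w15; python3 gap.py w15 185 270 20 120 7
```

```text
t 13.4 pos [0.5726 0.0794 0.0322] xang 89.05 w 0.0308 F [ 0.6 -6.  -2.5] q6 0.12
shift [0.002 0.004 0.032] turn [-0.0005  0.004   0.0006]
```

View pics/w15.png

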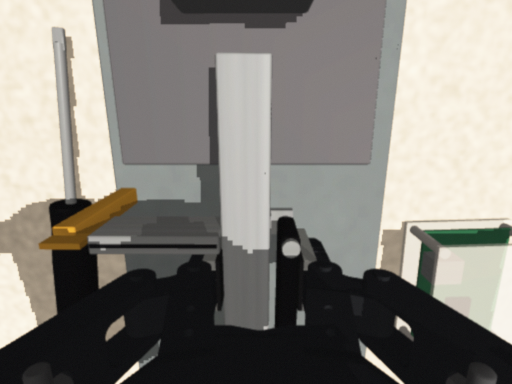

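View pics/w15g.png

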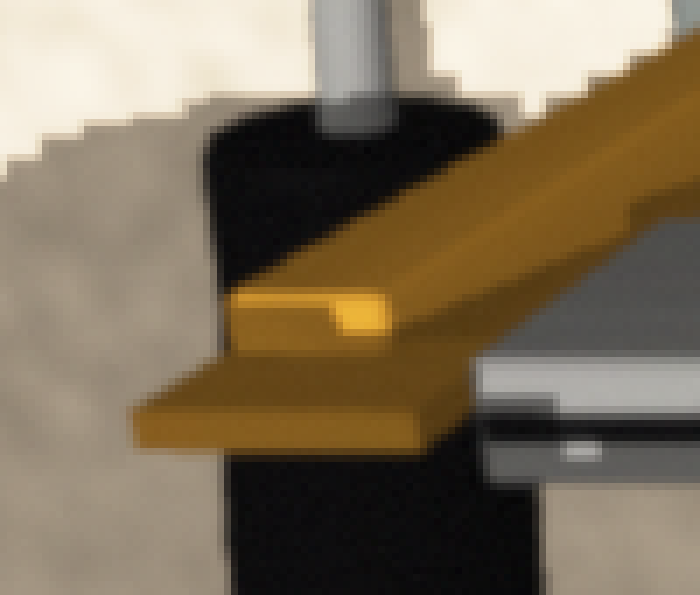

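The lever lies parallel to the bar (width 30.8 with the sensor reading about 1.3 low, so the expected 32). The line is at the pointer to within a pixel. I'll measure it sub-pixel.

```bash
cat > fine.py <<'E'
import sys
from h import *
f=sys.argv[1]; p=pickle.load(open(f"pics/{f}.pkl","rb")); im=cv2.imread(f"pics/{f}.png").astype(float)
pc=[int(v) for v in sys.argv[2:4]]; lc=[int(v) for v in sys.argv[4:6]]; r=[int(v) for v in sys.argv[6:8]]
g=im.mean(2); b=im[:,:,2]-im[:,:,0]
print("rows",r[0]); print("ptr R",im[r[0]:r[1],pc[0]:pc[1],2].mean(1).round(0)); print("R-B",b[r[0]:r[1],pc[0]:pc[1]].mean(1).round(0))
print("blade",g[r[0]:r[1],lc[0]:lc[1]].mean(1).round(0))
E
python3 fine.py w15 46 52 105 130 235 262; python3 fine.py w15 60 76 92 98 235 262
```

```text
rows 235
ptr R [145. 137. 125. 112. 104. 101. 100. 102. 116. 129. 134. 134. 134. 135.
 143. 150. 151. 152. 152. 152. 152. 154. 154. 154. 154. 153. 152.]
R-B [ 35.  43.  55.  65.  74.  77.  77.  79.  89.  99. 103. 103. 103.  98.
  66.  40.  31.  31.  31.  31.  32.  31.  31.  31.  31.  31.  31.]
blade [ 97. 134. 158. 169. 173. 172. 159. 144. 122.  72.  27.  16.  24.  69.
  91.  93.  92.  93.  96. 115. 128. 130. 130. 131. 132. 133. 135.]
rows 235
ptr R [118. 103. 101. 101. 100. 100. 100. 102. 114. 128. 133. 133. 133. 129.
  89.  35.  14.  13.  13.  13.  13.  13.  13.  13.  13.  13.  13.]
R-B [ 91.  79.  77.  77.  77.  77.  77.  78.  88.  99. 103. 103. 102.  99.
  65.  19.   1.  -1.  -0.  -0.  -0.   0.  -0.  -1.  -0.   0.  -0.]
blade [ 98. 136. 160. 169. 173. 170. 134.  96.  71.  37.  16.  14.  23.  67.
  90.  92.  93.  91.  76.  52.  36.  29.  28.  28.  27.  28.  26.]
```

Emit:
servo_tool(targets=[0, 0, 0, 0, 0, 0, 1, 0, 0, 0, 0, 0, 0, 1, 0, 0, 0, 0, 0, 0, 1, 0, 0, 0, 0, 0, 0, 1, 0, 0, 0, 0, 0, 0, 1])

```text
time_s: 13.95
ee_pos: [0.5726, 0.0786, 0.0322]
ee_rot: [0.713, 0.701, -0.003, 0.002]
ft_force: [0.9, -6.7, -2.1]
width: 0.0307
```

```bash
python3 pl.py .573 .0794 .029 89;python3 snap.py wrist w16; python3 snap.py side s16; python3 fine.py w16 60 76 105 130 235 262; python3 gap.py s16 170 320 130 270 4; python3 gap.py w16 180 330 180 340 5
```

```text
t 13.95 pos [0.5726 0.0786 0.0322] xang 89.0 w 0.0307 F [ 0.9 -6.7 -2.1] q6 0.12
shift [0.008 0.004 0.032] turn [-0.0005  0.0049 -0.    ]
rows 235
ptr R [100. 100. 101. 100. 100. 101. 106. 123. 132. 133. 133. 131. 112.  65.
  22.  13.  13.  13.  13.  13.  13.  12.  13.  13.  13.  13.  13.]
R-B [ 77.  77.  77.  77.  77.  77.  82.  95. 102. 103. 103. 101.  84.  46.
   8.  -0.  -1.   0.  -0.   0.  -1.  -0.  -0.  -1.  -0.   0.  -0.]
blade [ 89. 126. 155. 166. 155. 142. 142. 142. 122.  71.  24.  15.  25.  69.
  91.  92.  92.  93.  92. 113. 128. 130. 131. 132. 134. 135. 135.]
```

View pics/s16g.png

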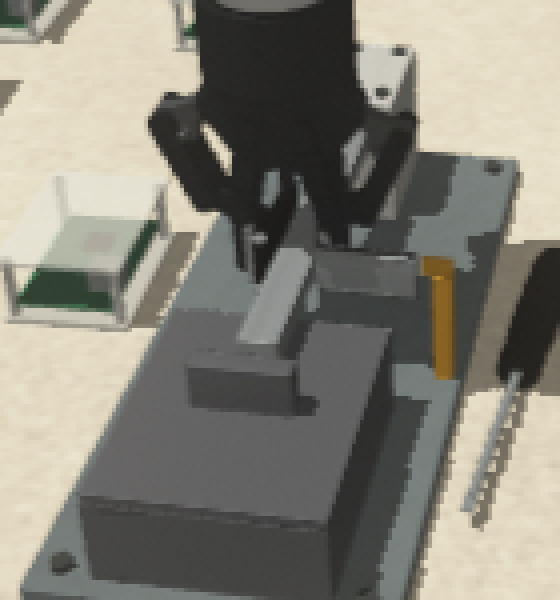

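View pics/w16g.png

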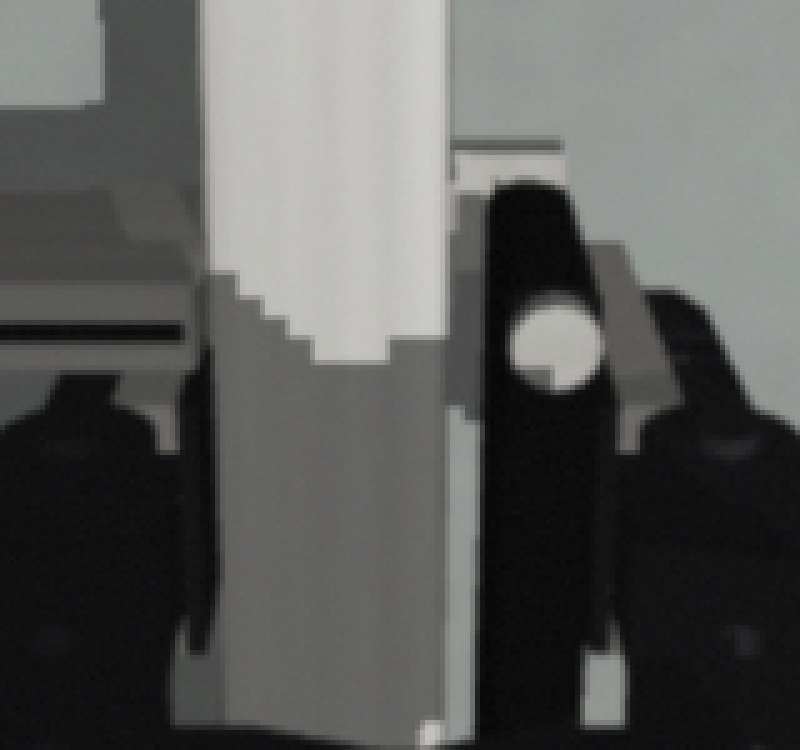

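The lever is parallel to the bar and shut, with both pads seated. Under spring load the arm drooped about 0.8 mm, leaving the line at row 246.0 and the pointer at 244.9, so about 0.4 mm short. I'll correct with the droop included.

Emit:
servo_tool(targets=[0.012, 0, 0, 0, 0, 0, 1, 0.012, 0, 0, 0, 0, 0, 1, 0.012, 0, 0, 0, 0, 0, 1, 0.012, 0, 0, 0, 0, 0, 1, 0.012, 0, 0, 0, 0, 0, 1])

```text
time_s: 14.55
ee_pos: [0.5726, 0.079, 0.0322]
ee_rot: [0.714, 0.701, -0.003, 0.003]
ft_force: [1.1, -6.5, -2.9]
width: 0.0307
```

```bash
python3 pl.py .573 .0794 .029 89;python3 snap.py wrist w17; python3 fine.py w17 60 76 105 130 235 262; python3 snap.py wrist w18; python3 fine.py w18 60 76 105 130 235 262; python3 pl.py .573 .0794 .029 89
```

```text
t 14.55 pos [0.5726 0.079  0.0322] xang 88.95 w 0.0307 F [ 1.1 -6.5 -2.9] q6 0.12
shift [0.005 0.004 0.032] turn [-0.0004  0.0058 -0.0005]
rows 235
ptr R [111. 100. 100. 101. 101. 100. 100. 102. 120. 132. 133. 133. 131. 112.
  65.  22.  13.  13.  13.  13.  13.  13.  14.  12.  13.  13.  13.]
R-B [ 85.  77.  77.  77.  78.  77.  77.  78.  92. 102. 103. 102. 101.  84.
  45.   7.  -1.  -0.  -0.  -0.  -1.  -0.  -0.  -0.  -0.  -0.  -0.]
blade [ 84. 120. 152. 166. 170. 158. 145. 144. 140.  93.  31.  16.  20.  55.
  84.  92.  92.  93.  93. 113. 128. 130. 131. 132. 133. 134. 136.]
rows 235
ptr R [111. 100. 100. 101. 100. 100. 101. 102. 120. 132. 133. 133. 131. 112.
  65.  22.  12.  13.  13.  12.  13.  12.  13.  13.  13.  13.  12.]
R-B [ 85.  77.  77.  77.  77.  77.  77.  79.  92. 102. 103. 103. 101.  84.
  45.   8.  -1.  -0.  -1.  -0.  -1.  -0.   0.  -0.   0.  -0.  -1.]
blade [ 84. 120. 151. 166. 170. 158. 145. 144. 140.  93.  31.  16.  20.  55.
  84.  92.  92.  93.  92. 113. 128. 130. 131. 132. 133. 134. 136.]
t 14.65 pos [0.5726 0.079  0.0322] xang 88.96 w 0.0311 F [ 1.1 -6.2 -2.1] q6 0.12
shift [0.005 0.004 0.032] turn [-0.0004  0.0058 -0.0005]
```

The reading is steady. The line is at row 246.2 and the pointer centre at 245.9, about 0.1 mm apart, so I'm handing in.

```bash
python3 -c "
from h import *
print(arm.hand_in()); s=arm.observe(); print(s['time_s'],s['ee_pos'],s['width'])"
```

```text
the job is handed in; nothing more can be done
None
the job is handed in; nothing more can be done
```

The large lid is seated on the case and released. The leg is pushed out to the mark, and the cam lever was squeezed shut against it. I handed in at about 14.7 s, still pinching lever and leg together there.

**Last checks:**
- **Lid:** the side and wrist views show it flush and square on the rim. It took about 12 N when seated, and after release nothing but the leg passed over it.
- **Length mark:** the line was about 0.1 mm short of the pointer centre, and identical in two successive pictures. Judged by the handle's edges instead of the line, it was about 0.4 mm past. I trusted the line.
- **Lever:** the picture shows it parallel to the bar. The opening read 30.7–31.1 mm; the sensor read about 1.3 mm low on the lid's 12 mm handle, so this matches the expected 32 mm.

**What went wrong or disagreed:**
- **First grasp of the lid:** it missed because the fingers closed on top of the handle. The real fingertips were about 21 mm behind the reported TCP, so I corrected for that and the second grasp held. The lid did not move.
- **Holding the leg:** the spring pulled the arm back about 0.8 mm, which I made up before the last check.

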